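# Weigh down and close two gherkin crocks

## Robot

A 6-joint arm with a two-finger parallel gripper is mounted at the origin on the work surface; the furniture and walls round the work are solid. World frame = base frame: x ahead of the robot, y to its left, z up, the work surface at z = 0. Lengths are in m, angles in rad, forces in N, time in s.
With the tool pointing down it reaches from about 0.375 to 0.975 m from the base axis. Payload 3.8 kg.
Tool frame: the origin (TCP) lies on the mounting face of the last link; the fingertips stand 173 mm ahead of it and the grasp point (between the pads) lies 155 mm ahead of it (bot.hold_point_z is the distance from the TCP to the grasp point, in m); z points along the fingers, y is the line along which they close (so a half turn about z gives the same grasp; the last joint's range is limited). The gripper opens to 85 mm and grips with 20 to 120 N. Pads are 22 mm wide; open, the fingers measure 114 mm over their backs; the gripper's body (76 mm by 85 mm) begins 54 mm behind the grasp point. The pads swing forward as they close: fully open they stand 13 mm farther back than shut.
Start: joints at [1.298, 0.264, 1.604, -0, 1.274, -0.037], TCP at [0.158, 0.656, 0.405] pointing down, gripper open.
Joint ranges: [-2.63, 2.63], [-0.94, 2.18], [0.31, 2.57], [-1.31, 4.45], [0, 2.66], [-2.55, 2.55]. Speed limits (rad/s): [2.57, 2.57, 3.14, 3.14, 3.14, 3.14].

## Interface

Orientations are given as a rotation vector (axis times angle).
In Python, from workcell import bot, optics gives the robot as it stands.
- The arm moves only by the shell command python3 -m jog 'ROWS' [OPENING] [FORCE]. ROWS is JSON, a list of rows, each an object of numbers: "dx", "dy", "dz": the shift along the tool's x, y, z in mm; "ax", "ay", "az": the turn, a rotation vector about the tool's x, y, z in degrees. A call has 1 to 20 rows; each row shifts and turns the commanded pose from where the row before left it, along the tool's axes as they then stand; what a row does not reach is not made up. A row lasts 1/12 s, in which the tool goes at most 41.7 mm and 7.16 degrees, less where a joint would pass 70% of its speed; a pose out of reach is approached as far as the arm can. A call with a gripper value outside its range is refused whole. OPENING is the opening, from 0 (shut) to 1 (fully open), set as the call begins (- or left out, the last holds). The fingers move at their own pace and stop on an object; FORCE is the grip in N (left out, the last holds). Time passes only in rows, so rows that do not move let the fingers close. It gives the time, the measured TCP pose, the force, the opening and the grip force at its end, in the units of the state.
- bot.read_state(): the state, without advancing time (a new reading comes with each control period).
- optics.read_camera(name): name is "side" or "top"; returns a dict with "img" (400x640x3 uint8, red, green, blue), "vertical_fov" (degrees; the focal length in pixels is half the picture's height over the tangent of half this angle, whatever the lens; pixels are square), "cx", "cy" (the principal point, pixels), "R" (3x3) and "t" (3): a world point X has camera coordinates R X + t. Camera axes: x right, y down, z forward; pixel columns grow to the right and rows downward; lengths in m; the calibration is good to about 2 mm. A picture is of the moment at which its call begins. There is no depth.
- bot.finish_job(): hands the job in; it is judged then, once.
The state is a dict: "time": time; "q": joint angles; "joint_vel": joint speeds; "joint_torque": joint torques, N m; "tool_pos": TCP position; "tcp_rot": TCP orientation; "wrist_force": force on the tool from outside, world axes, zero at the start; "torque": the same for the moment, N m; "width": opening from 0.0 (shut) to 1.0 (fully open); "grip_force": force on a finger pad.
Only numpy, scipy, OpenCV 4.12 (cv2) and the standard library are available. Lean on these libraries where they do the work, as an engineer would, in place of code of your own. Each camera call takes 0.05 s, during which the arm holds its last target. There are 200 camera calls.

## Task

Two of the crocks are packed with gherkins: put into each the clay weight that suits its mouth, so that it lies flat on the gherkins, then close that crock with its own lid, seated level all round. The empty crock stays open and empty. Set every piece down, do not drop it, and do not knock the salt mill or the roll of labels.

Things in the scene. Friction and masses are not known exactly. Their poses are not given: they have to be found in the camera images.
- crock_large: Large packed crock: cream glazed, round, heavy, stands firm. 116 mm outside (121 over the lip), wall 8 mm, mouth 100 mm inside, rim 105 mm above its underside; two ear lugs 55 mm up, 15 mm out. Packed with green gherkins up to 26 mm below the rim; they carry a weight like a flat floor. Origin: centre of the underside, on the table; z up.
- crock_small: Small packed crock: cream glazed, round, heavy, stands firm. 90 mm outside (95 over the lip), wall 8 mm, mouth 74 mm inside, rim 85 mm above its underside; two ear lugs 44 mm up, 15 mm out. Packed with green gherkins up to 26 mm below the rim; they carry a weight like a flat floor. Origin: centre of the underside, on the table; z up.
- crock_empty: Empty crock: same size and make as the small one (90 mm outside, mouth 74 mm, rim 85 mm high) but with nothing in it, so its cream floor shows. Stands firm and stays as it is. Origin: centre of the underside.
- weight_large: Large weight: flat disc of bare red-brown clay, 86 mm across, 14 mm thick, lower edge bevelled, with a clay knob on top: 24 mm across, upright sides from 22 to 31 mm above the underside, top 34.5 mm, neck 17 mm. 0.22 kg. Suits the large packed crock with 7 mm play all round; its knob then stands 8.5 mm above the rim, under the lid. Origin: centre of the underside, z up.
- weight_small: Small weight: flat disc of bare red-brown clay, 60 mm across, 14 mm thick, lower edge bevelled, with a clay knob on top: 24 mm across, upright sides from 22 to 31 mm above the underside, top 34.5 mm, neck 17 mm. 0.12 kg. Suits the small packed crock with 7 mm play all round; its knob then stands 8.5 mm above the rim, under the lid. Origin: centre of the underside, z up.
- lid_large: Large lid: cream, low hollow dome, 114 mm across, dark blue knob on top: 24 mm across, upright sides from 32 to 41 mm above the origin, top 44.5 mm. It stands on a ring, 90 mm outside, 7 mm deep, bevelled, that enters the large packed crock's mouth (5 mm play); the flange then rests on the rim. 0.3 kg. Origin: centre of the ring's lower edge (7 mm below the rim when seated), z up.
- lid_small: Small lid: cream, low hollow dome, 88 mm across, dark blue knob on top: 24 mm across, upright sides from 32 to 41 mm above the origin, top 44.5 mm. It stands on a ring, 64 mm outside, 7 mm deep, bevelled, that enters the small packed crock's mouth (5 mm play); the flange then rests on the rim. 0.18 kg. Origin: centre of the ring's lower edge (7 mm below the rim when seated), z up.
- salt_mill: Bystander, loose: a clear salt mill with a grey head, 44 mm across, 90 mm high, standing at the left of the work. Origin: centre of the underside.
- labels: Bystander, loose: a roll of blank white labels lying flat, 72 mm across, 42 mm high, at the left of the work. Origin: centre of the underside.

How it is judged:
By the outcome, as a careful person would: the job done as asked, in the order asked, and still so for the second after the job is handed in, with the robot touching nothing.
It also fails if it takes over 99 s, if anything falls off the work surface, if the arm or the gripper's body presses on something with over 40 N, if the wrist force passes 120 N, or if a joint passes its speed limit or range.

## Working session

There is one attempt and no reset: what is moved stays moved. The work goes in short steps, Python scripts to look and compute and a shell command to move; the robot and the scene stay as the last step left them, time stands still between calls to the robot, and variables do not carry over. Pictures are saved under pics/ and viewed, at most 14 in all, crops included, and the job is handed in when it is done.

```bash
mkdir -p pics; ls
python3 - <<'E'
from workcell import bot, optics
import cv2,numpy as np
s=bot.read_state();print(s['time'],s['tool_pos'],s['tcp_rot'],s['width'])
for n in('top','side'):
    c=optics.read_camera(n);cv2.imwrite(f'pics/{n}0.png',c['img'][...,::-1])
    print(n,c['vertical_fov'],c['cx'],c['cy'],np.round(c['R'],4).tolist(),c['t'], {k for k in c})
E
```

```text
pics
0.0 [0.15759708 0.65599622 0.40335217] [-0.36949114 -3.11943083  0.00347492] 1.0020856772620654
top 48.96132205478729 323.8902063781361 198.09268376307747 [[-0.0264, -0.9996, -0.0028], [-0.9817, 0.0264, -0.1885], [0.1885, -0.0022, -0.9821]] [0.06767525 0.53575108 1.4136317 ] {'R', 'cx', 'cy', 'vertical_fov', 't', 'img'}
side 45.898326012219364 313.7210487405199 198.81182053151522 [[-0.9999, 0.002, 0.0155], [-0.012, 0.5343, -0.8452], [-0.0099, -0.8453, -0.5342]] [0.5568101  0.01808892 1.56014155] {'R', 'cx', 'cy', 'vertical_fov', 't', 'img'}
```

View pics/top0.png

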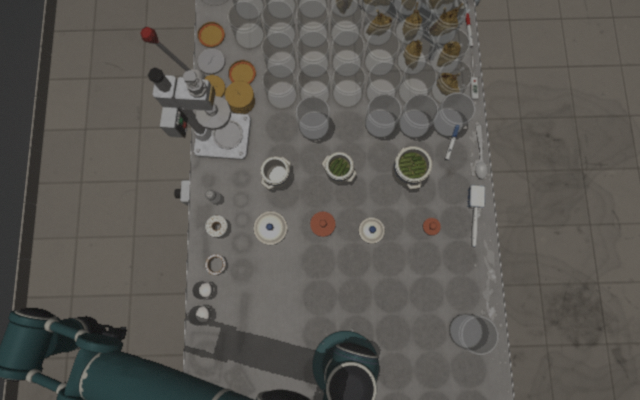

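View pics/side0.png

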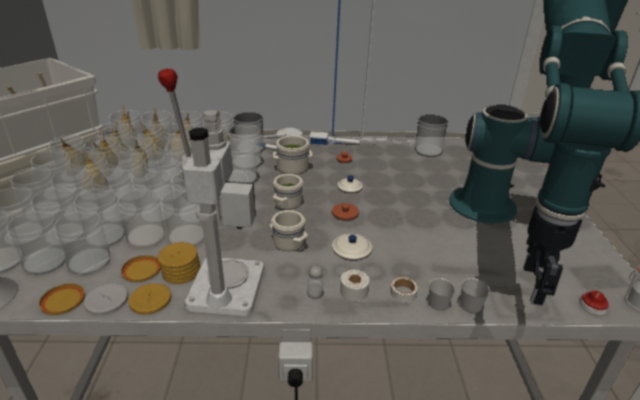

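Top view: the crocks are empty (276,172), small packed (339,166) and large packed (413,166). In the front row are lid_large (270,228), weight_large (322,224), lid_small (371,230) and weight_small (431,227). The mill is at (212,196) and the labels at (216,226). The side view shows the same layout. I'll zoom in next.

Run:
```python
import cv2,numpy as np
a=cv2.imread('pics/top0.png')[140:250,245:450];b=cv2.imread('pics/side0.png')[130:265,260:380]
cv2.imwrite('pics/topc.png',cv2.resize(cv2.convertScaleAbs(a,alpha=1.5),None,fx=3.9,fy=3.9,interpolation=cv2.INTER_CUBIC))
cv2.imwrite('pics/sidec.png',cv2.resize(cv2.convertScaleAbs(b,alpha=1.5),None,fx=4.4,fy=4.4,interpolation=cv2.INTER_CUBIC))
```

```text
(no output)
```

View pics/topc.png

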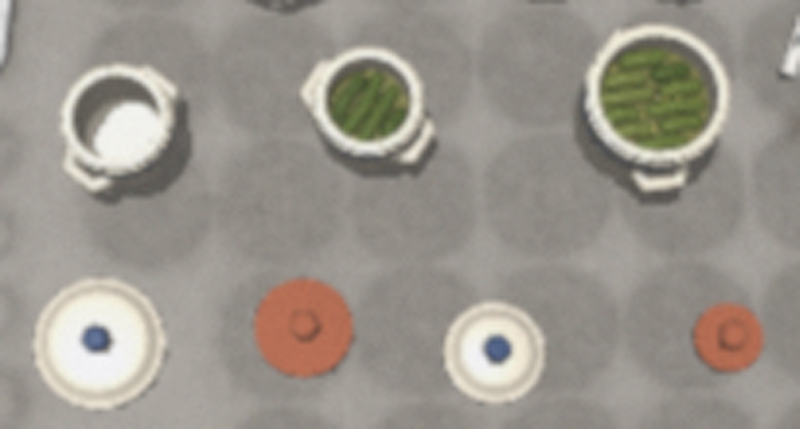

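View pics/sidec.png

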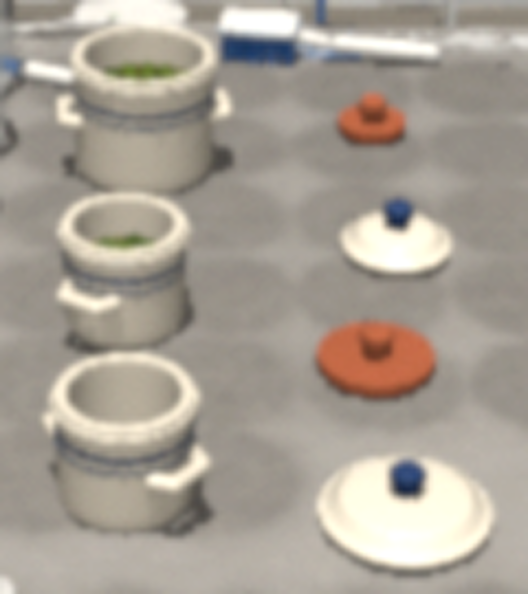

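```bash
cat > h.py <<'E'
import cv2,numpy as np
from scipy.optimize import least_squares
from workcell import bot,optics
def ray(c,uv,z):
    f=200/np.tan(np.radians(c['vertical_fov']/2)); uv=np.atleast_2d(uv).astype(float)
    d=np.c_[(uv[:,0]-c['cx'])/f,(uv[:,1]-c['cy'])/f,np.ones(len(uv))]@c['R']
    o=-c['R'].T@c['t']
    return (o+d*((z-o[2])/d[:,2])[:,None])[:,:2]
def circ(p,r=None):
    x0=[*p.mean(0)]+([] if r else [.05])
    g=lambda x:np.hypot(*(p-x[:2]).T)-(r or x[2])
    s=least_squares(g,x0,loss='soft_l1',f_scale=.0015);return np.round(s.x*1000,1),np.round(np.median(abs(g(s.x)))*1000,1)
def masks(img):
    h=cv2.cvtColor(img,cv2.COLOR_RGB2HSV).astype(int);H,S,V=h[...,0],h[...,1],h[...,2]
    return dict(red=((H<15)|(H>172))&(S>100)&(V>60),blue=(H>100)&(H<130)&(S>80)&(V<140),cream=(V>135)&(S<70),green=(H>25)&(H<60)&(S>90))
def blobs(m,box,amin=8):
    k=np.zeros(m.shape,np.uint8);x0,y0,x1,y1=box;k[y0:y1,x0:x1]=m[y0:y1,x0:x1]
    return [c for c in cv2.findContours(k,cv2.RETR_EXTERNAL,cv2.CHAIN_APPROX_NONE)[0] if len(c)>amin]
E
python3 - <<'E'
from h import *
B={'top':(245,140,450,250),'side':(260,130,380,265)}
for n in B:
    c=optics.read_camera(n);m=masks(c['img'])
    for k in m:
        for b in blobs(m[k],B[n]):
            p=b[:,0,:]; M=p.mean(0).round(1)
            if k=='red': print(n,k,M,len(p),'disc',circ(ray(c,p,.011)))
            if k=='blue':
                print(n,k,M,len(p),'knob',(1000*ray(c,cv2.minEnclosingCircle(b)[0],.0375)).round(1))
            if k=='green': print(n,k,M,len(p))
            if k=='cream' and len(p)>25:
                print(n,k,M,len(p),{z:circ(ray(c,p,z)) for z in(.009,.083,.103)})
                if M[1]<200 and n=='top':
                    for z in (.083,.103):
                        r=.0475 if z<.1 else .0605; print('   fixed r',z,circ(ray(c,p,z),r))
E
```

```text
top red [431.4 226.1] 46 disc (array([ 438.8, -307.2,   27.5]), np.float64(0.6))
top red [322.5 223.6] 68 disc (array([457.4,  60.6,  40.2]), np.float64(0.8))
top blue [372.1 229. ] 12 knob [[ 431.2 -103.6]]
top blue [269.4 226.5] 12 knob [[448.7 237.5]]
top cream [371.2 230.1] 69 {0.009: (array([ 431.4, -103.8,   40.9]), np.float64(0.6)), 0.083: (array([422.9, -95.8,  38.9]), np.float64(0.6)), 0.103: (array([420.6, -93.6,  38.3]), np.float64(0.6))}
top cream [269.9 227.5] 92 {0.009: (array([449.1, 239.1,  54.2]), np.float64(0.9)), 0.083: (array([439.7, 230. ,  51.5]), np.float64(0.8)), 0.103: (array([437.1, 227.6,  50.8]), np.float64(0.8))}
top cream [272.8 172.5] 104 {0.009: (array([649.8, 223.8,  47.3]), np.float64(2.8)), 0.083: (array([630.4, 215.5,  45. ]), np.float64(2.7)), 0.103: (array([625.1, 213.2,  44.3]), np.float64(2.7))}
   fixed r 0.083 (array([628.1, 215.4]), np.float64(5.1))
   fixed r 0.103 (array([636.9, 227.3]), np.float64(7.8))
top cream [338.  164.8] 76 {0.009: (array([661.4,  -1.2,  46.4]), np.float64(1.4)), 0.083: (array([641.4,   1.7,  44.1]), np.float64(1.3)
[... 1823 characters left out ...]
,  36.5]), np.float64(1.7))}
side cream [287.7 181.1] 63 {0.009: (array([ 648.2, -121. ,   51.2]), np.float64(1.6)), 0.083: (array([641.4,   6.2,  46.7]), np.float64(1.5)), 0.103: (array([639.6,  40.6,  45.4]), np.float64(1.4))}
side cream [333.8 137.3] 106 {0.009: (array([ 405.3, -645.1,  184.6]), np.float64(11.0)), 0.083: (array([ 419.9, -472. ,  168.9]), np.float64(10.0)), 0.103: (array([ 423.9, -425.3,  164.7]), np.float64(9.8))}
side cream [286.4 140.7] 115 {0.009: (array([ 655.5, -460.4,   90.4]), np.float64(8.5)), 0.083: (array([ 648.1, -302.9,   82.3]), np.float64(7.9)), 0.103: (array([ 646.1, -260.3,   80.1]), np.float64(7.7))}
side green [288.  184.5] 12
side green [292.5 145.7] 26
```

```bash
python3 -m jog '[{"az":-6.75},{"az":-6.75},{"dx":-16.6,"dy":-33},{"dx":-16.6,"dy":-33},{"dx":-16.6,"dy":-33},{"dx":-16.6,"dy":-33},{"dx":-16.6,"dy":-33},{"dx":-16.6,"dy":-33},{"dx":-16.6,"dy":-33},{"dx":-16.6,"dy":-33},{"dx":-16.6,"dy":-33},{"dx":-16.6,"dy":-33},{"dx":-16.6,"dy":-33},{"dx":-16.6,"dy":-33},{"dx":-16.6,"dy":-33},{"dx":-16.6,"dy":-33},{"dx":-16.6,"dy":-33},{"dx":-16.6,"dy":-33},{"dx":-16.6,"dy":-33},{"dx":-16.6,"dy":-33}]' 0.5 40
python3 - <<'E'
from h import *
# refine on the first pictures: trimmed circle fits on 4x upsampled masks
def trim(p,r=None):
    q=p
    for t in(4e-3,2.5e-3,1.5e-3,1.5e-3,1.5e-3,1.5e-3):
        s,_=circ(q,r);s=s/1000;R=r or s[2];q=p[abs(np.hypot(*(p-s[:2]).T)-R)<t]
    return (s*1000).round(1),len(q),len(p)
for n,boxes in {'top':{'S':(322,148,358,186,.083),'L':(392,142,436,190,.103),'E':(258,150,294,192,.083)},'side':{'S':(272,170,306,214,.083),'L':(272,133,313,176,.103)}}.items():
    c=optics.read_camera(n);img=cv2.imread(f'pics/{n}0.png')
    for k,(x0,y0,x1,y1,z) in boxes.items():
        g=cv2.resize(img[y0:y1,x0:x1].max(2),None,fx=4,fy=4,interpolation=cv2.INTER_CUBIC)
        for th in(125,140):
            cs=max(cv2.findContours((g>th).astype(np.uint8),cv2.RETR_EXTERNAL,cv2.CHAIN_APPROX_NONE)[0],key=len)
            p=(cs[:,0,:]+.5)/4-.5+[x0,y0]
            if n=='side': p=p[p[:,1]<np.percentile(p[:,1],55)]
            print(n,k,th,trim(ray(c,p,z)),trim(ray(c,p,z),.0605 if k=='L' else .0475))
E
```

```text
top S 125 (array([6.412e+02, 6.000e-01, 4.560e+01]), 252, 320) (array([641.5,   2.9]), 150, 320)
top S 140 (array([641.3,   0.7,  43.9]), 255, 315) (array([642.8,   4.6]), 132, 315)
top L 125 (array([ 634.9, -241. ,   58.9]), 368, 420) (array([ 636.4, -240.4]), 211, 420)
top L 140 (array([ 635.3, -241.2,   57. ]), 373, 405) (array([ 639.5, -242.7]), 146, 405)
top E 125 (array([631.6, 215.6,  45.8]), 259, 432) (array([633.6, 215.5]), 157, 432)
top E 140 (array([631.9, 215.5,  44. ]), 262, 431) (array([628.3, 213.1]), 127, 431)
side S 125 (array([641.3,   2.3,  47.4]), 142, 150) (array([641.3,   2.5]), 141, 150)
side S 140 (array([641.4,   3.7,  45.8]), 140, 145) (array([642.1,   5.6]), 118, 145)
side L 125 (array([ 639.6, -260.5,   60.9]), 53, 228) (array([ 639.7, -260.9]), 54, 228)
side L 140 (array([ 638.5, -266.7,   54.8]), 45, 240) (array([ 637.9, -261. ]), 49, 240)invalid input
```

```bash
python3 -m jog '[{"az":-6.75},{"az":-6.75}]' 0.5 40; echo; python3 -m jog '[{"dx":0,"dy":0,"dz":0,"ax":0,"ay":0,"az":-6.75},{"dx":0,"dy":0,"dz":0,"ax":0,"ay":0,"az":-6.75}]' 0.5; python3 -c "
from workcell import bot;s=bot.read_state();print(s['time'],s['tool_pos'],s['tcp_rot'],s['width'],s['q'])"
```

```text
time: 0.47
tool_pos: [0.1577, 0.6563, 0.4045]
tcp_rot: [0.008, -3.142, 0.0]
wrist_force: [0.6, 0.0, 0.9]
width: 0.746
grip_force: 0.0
0.4667 [0.15768072 0.65627929 0.4045265 ] [ 8.33111699e-03 -3.14152160e+00  4.65631154e-04] 0.7455103597731563 [ 1.29810737e+00  2.64009695e-01  1.60414646e+00 -2.39260558e-05
  1.27373807e+00 -2.77985812e-01]invalid input
```

```bash
python3 -m jog '[{"dx":-16.6,"dy":-33,"dz":0,"ax":0,"ay":0,"az":0},{"dx":-16.6,"dy":-33,"dz":0,"ax":0,"ay":0,"az":0}]' 0.5 40 ; echo A; python3 -m jog '[{"dx":-16.6,"dy":-33},{"dx":-16.6,"dy":-33}]' 0.5
```

```text
time: 0.63
tool_pos: [0.1904, 0.5906, 0.404]
tcp_rot: [0.004, -3.141, 0.001]
wrist_force: [-0.1, 0.2, 0.1]
width: 0.5
grip_force: 0.0
Ainvalid input
```

```bash
python3 -m jog '[{"dx":-16.6,"dy":-33,"dz":0,"ax":0,"ay":0,"az":0},{"dx":-16.6,"dy":-33,"dz":0,"ax":0,"ay":0,"az":0},{"dx":-16.6,"dy":-33,"dz":0,"ax":0,"ay":0,"az":0},{"dx":-16.6,"dy":-33,"dz":0,"ax":0,"ay":0,"az":0},{"dx":-16.6,"dy":-33,"dz":0,"ax":0,"ay":0,"az":0},{"dx":-16.6,"dy":-33,"dz":0,"ax":0,"ay":0,"az":0},{"dx":-16.6,"dy":-33,"dz":0,"ax":0,"ay":0,"az":0},{"dx":-16.6,"dy":-33,"dz":0,"ax":0,"ay":0,"az":0},{"dx":-16.6,"dy":-33,"dz":10,"ax":0,"ay":0,"az":0},{"dx":-16.6,"dy":-33,"dz":10,"ax":0,"ay":0,"az":0},{"dx":-16.6,"dy":-33,"dz":10,"ax":0,"ay":0,"az":0},{"dx":-16.6,"dy":-33,"dz":15,"ax":0,"ay":0,"az":0},{"dx":-16.6,"dy":-33,"dz":15,"ax":0,"ay":0,"az":0},{"dx":-16.6,"dy":-33,"dz":15,"ax":0,"ay":0,"az":0},{"dx":-16.6,"dy":-33,"dz":15,"ax":0,"ay":0,"az":0},{"dx":-16.6,"dy":-33,"dz":15,"ax":0,"ay":0,"az":0},{"dx":0,"dy":0,"dz":0,"ax":0,"ay":0,"az":0},{"dx":0,"dy":0,"dz":0,"ax":0,"ay":0,"az":0}]'
```

```text
time: 2.13
tool_pos: [0.4565, 0.0606, 0.2988]
tcp_rot: [-0.007, -3.139, -0.0]
wrist_force: [0.2, -0.3, -0.6]
width: 0.5
grip_force: 0.0
```

```bash
python3 -m jog '[{"dx":-1.2,"dy":1,"dz":20,"ax":0,"ay":0,"az":0},{"dx":0,"dy":0,"dz":25,"ax":0,"ay":0,"az":0},{"dx":0,"dy":0,"dz":20,"ax":0,"ay":0,"az":0},{"dx":0,"dy":0,"dz":14,"ax":0,"ay":0,"az":0},{"dx":0,"dy":0,"dz":10,"ax":0,"ay":0,"az":0},{"dx":0,"dy":0,"dz":5,"ax":0,"ay":0,"az":0},{"dx":0,"dy":0,"dz":0,"ax":0,"ay":0,"az":0}]'
python3 - <<'E'
from h import *
a=optics.read_camera('side')['img'][120:230,300:400];b=optics.read_camera('top')['img'][170:260,270:370]
r=lambda i:cv2.resize(i,(500,500 if 0 else int(500*i.shape[0]/i.shape[1])),interpolation=cv2.INTER_CUBIC)
a=r(a);b=r(b);h=min(len(a),len(b));cv2.imwrite('pics/g1.png',cv2.resize(cv2.convertScaleAbs(np.hstack([a[-h:],b[:h]])[...,::-1],alpha=1.5),(800,int(800*h/1000))))
E
```

```text
time: 2.72
tool_pos: [0.4571, 0.0641, 0.2052]
tcp_rot: [0.002, -3.14, -0.0]
wrist_force: [-0.7, -0.7, 0.6]
width: 0.502
grip_force: 0.0
```

View pics/g1.png

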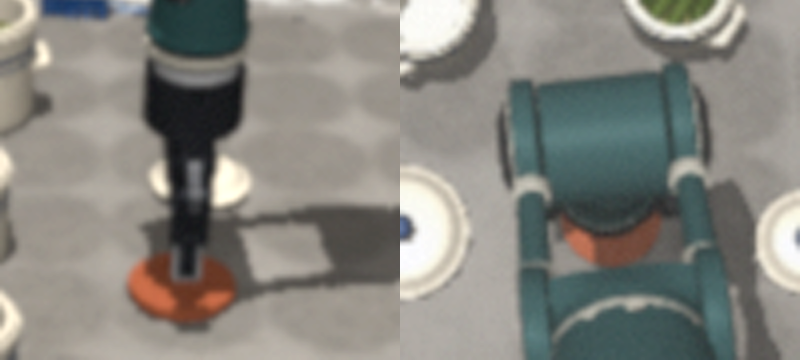

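The crop shows the finger over the knob: finger column ~187 against disc centre ~183, so about 1-2 mm more x is needed. I'll go down and close.

```bash
python3 -m jog '[{"dx":-1,"dy":0,"dz":6,"ax":0,"ay":0,"az":0},{"dx":0,"dy":0,"dz":6,"ax":0,"ay":0,"az":0},{"dx":0,"dy":0,"dz":3,"ax":0,"ay":0,"az":0},{"dx":0,"dy":0,"dz":0,"ax":0,"ay":0,"az":0}]'
python3 -m jog '[{"dx":0,"dy":0,"dz":0,"ax":0,"ay":0,"az":0},{"dx":0,"dy":0,"dz":0,"ax":0,"ay":0,"az":0},{"dx":0,"dy":0,"dz":0,"ax":0,"ay":0,"az":0},{"dx":0,"dy":0,"dz":0,"ax":0,"ay":0,"az":0},{"dx":0,"dy":0,"dz":0,"ax":0,"ay":0,"az":0},{"dx":0,"dy":0,"dz":0,"ax":0,"ay":0,"az":0}]' 0 35
```

```text
time: 3.15
tool_pos: [0.4582, 0.0631, 0.1899]
tcp_rot: [-0.001, -3.14, 0.0]
wrist_force: [0.1, -0.4, -0.5]
width: 0.503
grip_force: 0.0
time: 3.65
tool_pos: [0.4587, 0.0632, 0.1908]
tcp_rot: [0.0, 3.141, -0.0]
wrist_force: [0.2, -1.5, 1.2]
width: 0.26
grip_force: 34.4
```

```bash
python3 -m jog '[{"dx":0,"dy":0,"dz":-4,"ax":0,"ay":0,"az":0},{"dx":0,"dy":0,"dz":-10,"ax":0,"ay":0,"az":0},{"dx":0,"dy":0,"dz":-18,"ax":0,"ay":0,"az":0},{"dx":0,"dy":0,"dz":-25,"ax":0,"ay":0,"az":0},{"dx":0,"dy":0,"dz":-25,"ax":0,"ay":0,"az":0},{"dx":0,"dy":0,"dz":-25,"ax":0,"ay":0,"az":0},{"dx":0,"dy":0,"dz":-25,"ax":0,"ay":0,"az":0},{"dx":0,"dy":0,"dz":-18,"ax":0,"ay":0,"az":0},{"dx":0,"dy":0,"dz":-10,"ax":0,"ay":0,"az":0},{"dx":0,"dy":0,"dz":0,"ax":0,"ay":0,"az":0}]'
python3 -m jog '[{"dx":-4,"dy":-7,"dz":0,"ax":0,"ay":0,"az":0},{"dx":-10,"dy":-17,"dz":0,"ax":0,"ay":0,"az":0},{"dx":-14,"dy":-24,"dz":0,"ax":0,"ay":0,"az":0},{"dx":-16,"dy":-27.5,"dz":0,"ax":0,"ay":0,"az":0},{"dx":-16,"dy":-27.5,"dz":0,"ax":0,"ay":0,"az":0},{"dx":-16,"dy":-27.5,"dz":0,"ax":0,"ay":0,"az":0},{"dx":-16,"dy":-27.5,"dz":0,"ax":0,"ay":0,"az":0},{"dx":-16,"dy":-27.5,"dz":0,"ax":0,"ay":0,"az":0},{"dx":-16,"dy":-27.5,"dz":0,"ax":0,"ay":0,"az":0},{"dx":-16,"dy":-27.5,"dz":0,"ax":0,"ay":0,"az":0},{"dx":-16,"dy":-27.5,"dz":0,"ax":0,"ay":0,"az":0},{"dx":-11,"dy":-19,"dz":0,"ax":0,"ay":0,"az":0},{"dx":-7,"dy":-12,"dz":0,"ax":0,"ay":0,"az":0},{"dx":-3,"dy":-5,"dz":0,"ax":0,"ay":0,"az":0},{"dx":0,"dy":0,"dz":0,"ax":0,"ay":0,"az":0},{"dx":0,"dy":0,"dz":0,"ax":0,"ay":0,"az":0}]'
python3 - <<'E'
from h import *
a=optics.read_camera('side')['img'][70:180,250:350];b=optics.read_camera('top')['img'][120:230,370:470]
cv2.imwrite('pics/c1.png',cv2.resize(cv2.convertScaleAbs(np.hstack([a,b])[...,::-1],alpha=1.5),None,fx=4,fy=4,interpolation=cv2.INTER_CUBIC))
E
```

```text
time: 4.48
tool_pos: [0.4595, 0.0634, 0.3539]
tcp_rot: [0.0, 3.136, 0.001]
wrist_force: [0.3, 0.3, -2.7]
width: 0.26
grip_force: 34.5
time: 5.82
tool_pos: [0.635, -0.2401, 0.3494]
tcp_rot: [-0.0, -3.139, -0.002]
wrist_force: [0.1, 1.2, -2.1]
width: 0.259
grip_force: 34.6
```

View pics/c1.png

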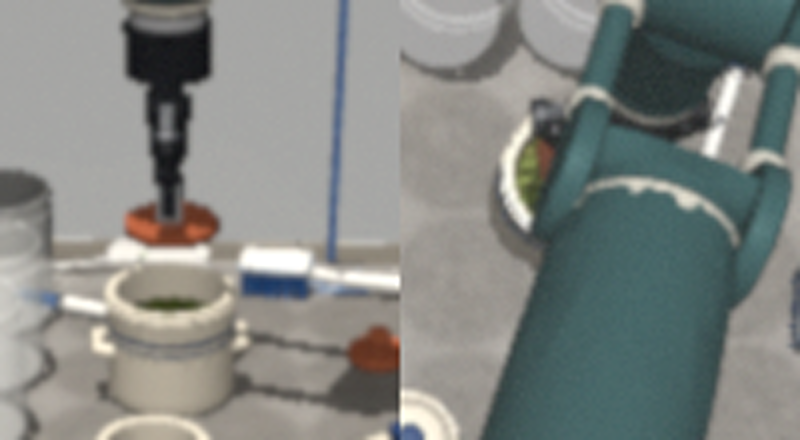

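The weight hangs level with its disc centre at crop column ~172; the crock mouth centre is at ~171. I'll put numbers on it.

Run:
```python
from h import *
c=optics.read_camera('side');m=masks(c['img'])
p=max(blobs(m['red'],(272,110,313,135)),key=len)[:,0,:]
print(p.min(0),p.max(0),circ(ray(c,p,.349-.190+.009),.043))
img=c['img'].max(2)
for y in (138,140,142,144,146,148): 
    r=img[y,268:318];print(y,r.tolist())
print(ray(c,[[300,128]],.168),ray(c,[[300,142]],.105))
```

```text
[281 121] [303 130] (array([ 634.3, -239.2]), np.float64(3.0))
138 [100, 96, 95, 96, 95, 98, 99, 99, 101, 106, 118, 134, 141, 136, 114, 103, 104, 102, 102, 104, 105, 106, 107, 108, 108, 108, 108, 107, 107, 106, 105, 104, 103, 102, 101, 99, 100, 105, 115, 117, 115, 105, 88, 79, 79, 82, 87, 90, 93, 98]
140 [120, 120, 117, 115, 115, 115, 115, 117, 128, 151, 160, 139, 111, 98, 94, 95, 98, 100, 101, 103, 105, 106, 108, 108, 107, 108, 107, 107, 107, 107, 105, 103, 102, 99, 97, 93, 92, 107, 143, 148, 127, 103, 80, 67, 69, 67, 65, 63, 64, 65]
142 [115, 115, 115, 114, 112, 111, 111, 117, 145, 163, 147, 109, 88, 88, 92, 95, 97, 99, 101, 103, 104, 105, 107, 106, 108, 106, 107, 107, 107, 105, 104, 103, 101, 99, 96, 93, 88, 91, 104, 105, 100, 95, 78, 69, 69, 67, 67, 65, 69, 73]
144 [157, 150, 139, 130, 125, 118, 113, 115, 136, 156, 157, 134, 109, 94, 92, 91, 91, 93, 93, 86, 78, 75, 78, 80, 75, 71, 74, 81, 83, 81, 84, 92, 95, 96, 96, 97, 104, 127, 147, 132, 104, 93, 86, 81, 80, 79, 81, 79, 81, 82]
146 [160, 166, 170, 174, 177, 174, 173, 164, 150, 142, 143, 150, 154, 150, 136, 109, 81, 67, 56, 50, 48, 47, 45, 42, 43, 43, 43, 43, 44, 49, 56, 67, 87, 104, 118, 137, 144, 141, 130, 117, 104, 98, 99, 99, 100, 99, 99, 98, 96, 97]
148 [87, 90, 97, 104, 110, 117, 126, 128, 115, 103, 111, 123, 131, 144, 150, 148, 142, 141, 141, 139, 139, 136, 124, 116, 113, 118, 131, 136, 137, 136, 137, 138, 142, 144, 144, 139, 129, 117, 106, 94, 88, 95, 100, 101, 101, 101, 101, 100, 99, 99]
[[ 0.60691109 -0.21673615]] [[ 0.60735551 -0.2362806 ]]
```

```bash
python3 -m jog '[{"dx":0,"dy":0,"dz":8,"ax":0,"ay":0,"az":0},{"dx":0,"dy":0,"dz":15,"ax":0,"ay":0,"az":0},{"dx":0,"dy":0,"dz":15,"ax":0,"ay":0,"az":0},{"dx":0,"dy":0,"dz":12,"ax":0,"ay":0,"az":0},{"dx":0,"dy":0,"dz":10,"ax":0,"ay":0,"az":0},{"dx":0,"dy":0,"dz":8,"ax":0,"ay":0,"az":0},{"dx":0,"dy":0,"dz":5,"ax":0,"ay":0,"az":0},{"dx":0,"dy":0,"dz":0,"ax":0,"ay":0,"az":0},{"dx":0,"dy":0,"dz":0,"ax":0,"ay":0,"az":0}]'
python3 -m jog '[{"dx":0,"dy":0,"dz":1.5,"ax":0,"ay":0,"az":0},{"dx":0,"dy":0,"dz":1.5,"ax":0,"ay":0,"az":0},{"dx":0,"dy":0,"dz":0,"ax":0,"ay":0,"az":0}]'
```

```text
time: 6.72
tool_pos: [0.6356, -0.2408, 0.2777]
tcp_rot: [-0.0, -3.142, 0.0]
wrist_force: [0.0, -0.4, -2.8]
width: 0.262
grip_force: 34.6
time: 6.97
tool_pos: [0.6357, -0.2409, 0.2751]
tcp_rot: [0.0, 3.141, -0.001]
wrist_force: [0.3, 0.5, -2.1]
width: 0.262
grip_force: 34.6
```

```bash
python3 -m jog '[{"dx":0,"dy":0,"dz":1.5,"ax":0,"ay":0,"az":0},{"dx":0,"dy":0,"dz":1.5,"ax":0,"ay":0,"az":0},{"dx":0,"dy":0,"dz":0,"ax":0,"ay":0,"az":0}]'
python3 -m jog '[{"dx":0,"dy":0,"dz":1,"ax":0,"ay":0,"az":0},{"dx":0,"dy":0,"dz":1,"ax":0,"ay":0,"az":0},{"dx":0,"dy":0,"dz":0,"ax":0,"ay":0,"az":0}]'
```

```text
time: 7.22
tool_pos: [0.6354, -0.2407, 0.2714]
tcp_rot: [-0.0, -3.141, -0.0]
wrist_force: [-0.0, -0.6, -1.9]
width: 0.263
grip_force: 34.6
time: 7.47
tool_pos: [0.6356, -0.2408, 0.2699]
tcp_rot: [0.0, 3.141, -0.0]
wrist_force: [0.1, -0.3, -1.2]
width: 0.257
grip_force: 34.7
```

```bash
python3 -m jog '[{"dx":0,"dy":0,"dz":1,"ax":0,"ay":0,"az":0},{"dx":0,"dy":0,"dz":0,"ax":0,"ay":0,"az":0}]'
python3 -m jog '[{"dx":0,"dy":0,"dz":0.7,"ax":0,"ay":0,"az":0},{"dx":0,"dy":0,"dz":0,"ax":0,"ay":0,"az":0}]'
```

```text
time: 7.63
tool_pos: [0.6356, -0.2408, 0.2698]
tcp_rot: [0.0, 3.141, -0.0]
wrist_force: [-2.6, 1.0, 4.4]
width: 0.262
grip_force: 35.2
time: 7.8
tool_pos: [0.6356, -0.2408, 0.2698]
tcp_rot: [0.0, 3.141, -0.0]
wrist_force: [-4.5, 1.8, 7.6]
width: 0.259
grip_force: 35.5
```

```bash
python3 -m jog '[{"dx":0,"dy":0,"dz":-1,"ax":0,"ay":0,"az":0},{"dx":0,"dy":0,"dz":0,"ax":0,"ay":0,"az":0},{"dx":0,"dy":0,"dz":0,"ax":0,"ay":0,"az":0},{"dx":0,"dy":0,"dz":0,"ax":0,"ay":0,"az":0},{"dx":0,"dy":0,"dz":-3,"ax":0,"ay":0,"az":0},{"dx":0,"dy":0,"dz":-8,"ax":0,"ay":0,"az":0},{"dx":0,"dy":0,"dz":-16,"ax":0,"ay":0,"az":0},{"dx":0,"dy":0,"dz":-22,"ax":0,"ay":0,"az":0},{"dx":0,"dy":0,"dz":-22,"ax":0,"ay":0,"az":0},{"dx":0,"dy":0,"dz":-18,"ax":0,"ay":0,"az":0},{"dx":0,"dy":0,"dz":0,"ax":0,"ay":0,"az":0}]' 0.45
python3 -m jog '[{"dx":6,"dy":15,"dz":0,"ax":0,"ay":0,"az":0},{"dx":10,"dy":26,"dz":0,"ax":0,"ay":0,"az":0},{"dx":12,"dy":31,"dz":0,"ax":0,"ay":0,"az":0},{"dx":12,"dy":31,"dz":0,"ax":0,"ay":0,"az":0},{"dx":12,"dy":31,"dz":0,"ax":0,"ay":0,"az":0},{"dx":12,"dy":31,"dz":0,"ax":0,"ay":0,"az":0},{"dx":12,"dy":31,"dz":0,"ax":0,"ay":0,"az":0},{"dx":12,"dy":31,"dz":0,"ax":0,"ay":0,"az":0},{"dx":12,"dy":31,"dz":0,"ax":0,"ay":0,"az":0},{"dx":12,"dy":31,"dz":0,"ax":0,"ay":0,"az":0},{"dx":12,"dy":31,"dz":0,"ax":0,"ay":0,"az":0},{"dx":12,"dy":31,"dz":0,"ax":0,"ay":0,"az":0},{"dx":12,"dy":31,"dz":0,"ax":0,"ay":0,"az":0},{"dx":12,"dy":31,"dz":0,"ax":0,"ay":0,"az":0},{"dx":12,"dy":31,"dz":0,"ax":0,"ay":0,"az":0},{"dx":10,"dy":26,"dz":0,"ax":0,"ay":0,"az":0},{"dx":4,"dy":9,"dz":0,"ax":0,"ay":0,"az":0},{"dx":0,"dy":0,"dz":0,"ax":0,"ay":0,"az":0},{"dx":0,"dy":0,"dz":0,"ax":0,"ay":0,"az":0}]' 0.5
python3 - <<'E'
from h import *
a=optics.read_camera('side')['img'][100:260,240:400];b=optics.read_camera('top')['img'][120:280,310:470]
cv2.imwrite('pics/c2.png',cv2.resize(cv2.convertScaleAbs(np.hstack([a,b])[...,::-1],alpha=1.5),None,fx=2.5,fy=2.5,interpolation=cv2.INTER_CUBIC))
E
```

```text
time: 8.72
tool_pos: [0.6371, -0.2414, 0.3644]
tcp_rot: [0.0, 3.133, -0.006]
wrist_force: [1.1, -0.3, 0.6]
width: 0.449
grip_force: 0.0
time: 10.3
tool_pos: [0.4495, 0.2382, 0.3577]
tcp_rot: [0.002, -3.141, 0.002]
wrist_force: [0.2, -0.3, 0.7]
width: 0.5
grip_force: 0.0
```

View pics/c2.png

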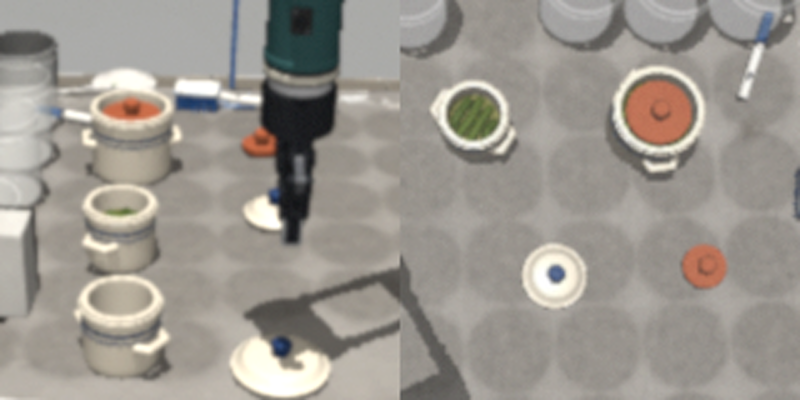

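The weight lies flat and centred in the large crock (top crop disc at (658,110), mouth at the same place). Next I'll grasp the large lid.

```bash
python3 -m jog '[{"dx":0,"dy":0,"dz":15,"ax":0,"ay":0,"az":0},{"dx":0,"dy":0,"dz":28,"ax":0,"ay":0,"az":0},{"dx":0,"dy":0,"dz":28,"ax":0,"ay":0,"az":0},{"dx":0,"dy":0,"dz":28,"ax":0,"ay":0,"az":0},{"dx":0,"dy":0,"dz":22,"ax":0,"ay":0,"az":0},{"dx":0,"dy":0,"dz":14,"ax":0,"ay":0,"az":0},{"dx":0,"dy":0,"dz":10,"ax":0,"ay":0,"az":0},{"dx":0,"dy":0,"dz":7,"ax":0,"ay":0,"az":0},{"dx":0,"dy":0,"dz":4,"ax":0,"ay":0,"az":0},{"dx":0,"dy":0,"dz":0,"ax":0,"ay":0,"az":0},{"dx":0,"dy":0,"dz":0,"ax":0,"ay":0,"az":0}]'
```

```text
time: 11.32
tool_pos: [0.4502, 0.2382, 0.2027]
tcp_rot: [0.001, 3.14, 0.001]
wrist_force: [0.3, 0.0, 0.1]
width: 0.5
grip_force: 0.0
```

```bash
python3 -m jog '[{"dx":0,"dy":0,"dz":0,"ax":0,"ay":0,"az":0},{"dx":0,"dy":0,"dz":0,"ax":0,"ay":0,"az":0},{"dx":0,"dy":0,"dz":0,"ax":0,"ay":0,"az":0},{"dx":0,"dy":0,"dz":0,"ax":0,"ay":0,"az":0},{"dx":0,"dy":0,"dz":0,"ax":0,"ay":0,"az":0},{"dx":0,"dy":0,"dz":0,"ax":0,"ay":0,"az":0}]' 0 40
```

```text
time: 11.82
tool_pos: [0.4502, 0.2386, 0.2033]
tcp_rot: [-0.0, 3.14, 0.001]
wrist_force: [-0.6, -0.6, 6.4]
width: 0.258
grip_force: 39.2
```

```bash
python3 -m jog '[{"dx":0,"dy":0,"dz":-3,"ax":0,"ay":0,"az":0},{"dx":0,"dy":0,"dz":-10,"ax":0,"ay":0,"az":0},{"dx":0,"dy":0,"dz":-18,"ax":0,"ay":0,"az":0},{"dx":0,"dy":0,"dz":-25,"ax":0,"ay":0,"az":0},{"dx":0,"dy":0,"dz":-25,"ax":0,"ay":0,"az":0},{"dx":0,"dy":0,"dz":-25,"ax":0,"ay":0,"az":0},{"dx":0,"dy":0,"dz":-25,"ax":0,"ay":0,"az":0},{"dx":0,"dy":0,"dz":-18,"ax":0,"ay":0,"az":0},{"dx":0,"dy":0,"dz":-8,"ax":0,"ay":0,"az":0},{"dx":0,"dy":0,"dz":0,"ax":0,"ay":0,"az":0}]'
python3 -m jog '[{"dx":-4,"dy":-10,"dz":0,"ax":0,"ay":0,"az":0},{"dx":-9,"dy":-23,"dz":0,"ax":0,"ay":0,"az":0},{"dx":-12,"dy":-31,"dz":0,"ax":0,"ay":0,"az":0},{"dx":-12,"dy":-31,"dz":0,"ax":0,"ay":0,"az":0},{"dx":-12,"dy":-31,"dz":0,"ax":0,"ay":0,"az":0},{"dx":-12,"dy":-31,"dz":0,"ax":0,"ay":0,"az":0},{"dx":-12,"dy":-31,"dz":0,"ax":0,"ay":0,"az":0},{"dx":-12,"dy":-31,"dz":0,"ax":0,"ay":0,"az":0},{"dx":-12,"dy":-31,"dz":0,"ax":0,"ay":0,"az":0},{"dx":-12,"dy":-31,"dz":0,"ax":0,"ay":0,"az":0},{"dx":-12,"dy":-31,"dz":0,"ax":0,"ay":0,"az":0},{"dx":-12,"dy":-31,"dz":0,"ax":0,"ay":0,"az":0},{"dx":-12,"dy":-31,"dz":0,"ax":0,"ay":0,"az":0},{"dx":-12,"dy":-31,"dz":0,"ax":0,"ay":0,"az":0},{"dx":-12,"dy":-31,"dz":0,"ax":0,"ay":0,"az":0},{"dx":-10,"dy":-26,"dz":0,"ax":0,"ay":0,"az":0},{"dx":-5,"dy":-12,"dz":0,"ax":0,"ay":0,"az":0},{"dx":-2,"dy":-5,"dz":0,"ax":0,"ay":0,"az":0},{"dx":0,"dy":0,"dz":0,"ax":0,"ay":0,"az":0},{"dx":0,"dy":0,"dz":0,"ax":0,"ay":0,"az":0}]'
python3 - <<'E'
from h import *
c=optics.read_camera('side');a=c['img'][70:180,250:350]
cv2.imwrite('pics/c3.png',cv2.resize(cv2.convertScaleAbs(a[...,::-1],alpha=1.5),None,fx=5,fy=5,interpolation=cv2.INTER_CUBIC))
E
```

```text
time: 12.65
tool_pos: [0.4501, 0.2386, 0.3615]
tcp_rot: [0.0, 3.138, 0.003]
wrist_force: [-0.0, 0.5, -2.9]
width: 0.261
grip_force: 39.5
time: 14.32
tool_pos: [0.6348, -0.2401, 0.3574]
tcp_rot: [-0.0, -3.139, -0.003]
wrist_force: [-0.4, -0.6, -3.3]
width: 0.254
grip_force: 39.6
```

View pics/c3.png

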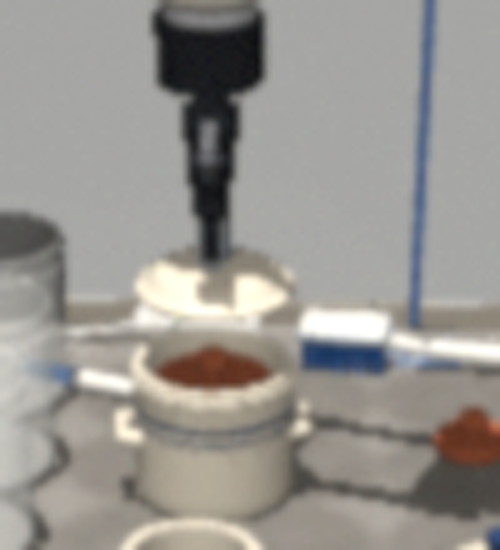

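The lid is centred over the crock (both at crop column ~216) and looks level. Lowering.

```bash
python3 -m jog '[{"dx":0,"dy":0,"dz":6,"ax":0,"ay":0,"az":0},{"dx":0,"dy":0,"dz":12,"ax":0,"ay":0,"az":0},{"dx":0,"dy":0,"dz":12,"ax":0,"ay":0,"az":0},{"dx":0,"dy":0,"dz":8,"ax":0,"ay":0,"az":0},{"dx":0,"dy":0,"dz":5,"ax":0,"ay":0,"az":0},{"dx":0,"dy":0,"dz":3,"ax":0,"ay":0,"az":0},{"dx":0,"dy":0,"dz":2,"ax":0,"ay":0,"az":0},{"dx":0,"dy":0,"dz":0,"ax":0,"ay":0,"az":0},{"dx":0,"dy":0,"dz":0,"ax":0,"ay":0,"az":0}]'
python3 -m jog '[{"dx":0,"dy":0,"dz":1.5,"ax":0,"ay":0,"az":0},{"dx":0,"dy":0,"dz":1.5,"ax":0,"ay":0,"az":0},{"dx":0,"dy":0,"dz":0,"ax":0,"ay":0,"az":0}]'
```

```text
time: 15.12
tool_pos: [0.6358, -0.2409, 0.3114]
tcp_rot: [0.0, 3.141, -0.0]
wrist_force: [0.4, -0.6, -2.6]
width: 0.254
grip_force: 39.7
time: 15.37
tool_pos: [0.6355, -0.2408, 0.308]
tcp_rot: [0.0, 3.141, -0.0]
wrist_force: [0.2, -0.1, -2.6]
width: 0.253
grip_force: 39.7
```

```bash
python3 -m jog '[{"dx":0,"dy":0,"dz":1.5,"ax":0,"ay":0,"az":0},{"dx":0,"dy":0,"dz":1.5,"ax":0,"ay":0,"az":0},{"dx":0,"dy":0,"dz":0,"ax":0,"ay":0,"az":0}]'
python3 -m jog '[{"dx":0,"dy":0,"dz":1.2,"ax":0,"ay":0,"az":0},{"dx":0,"dy":0,"dz":1.2,"ax":0,"ay":0,"az":0},{"dx":0,"dy":0,"dz":0,"ax":0,"ay":0,"az":0}]'
```

```text
time: 15.62
tool_pos: [0.6354, -0.2407, 0.3045]
tcp_rot: [-0.0, -3.141, -0.0]
wrist_force: [-0.0, 0.2, -1.7]
width: 0.254
grip_force: 39.7
time: 15.87
tool_pos: [0.6354, -0.2407, 0.3022]
tcp_rot: [-0.0, -3.141, -0.0]
wrist_force: [-0.9, -0.9, -3.4]
width: 0.256
grip_force: 39.7
```

```bash
python3 -m jog '[{"dx":0,"dy":0,"dz":1,"ax":0,"ay":0,"az":0},{"dx":0,"dy":0,"dz":0,"ax":0,"ay":0,"az":0}]'
python3 -m jog '[{"dx":0,"dy":0,"dz":0.8,"ax":0,"ay":0,"az":0},{"dx":0,"dy":0,"dz":0,"ax":0,"ay":0,"az":0}]'
```

```text
time: 16.03
tool_pos: [0.6356, -0.2408, 0.3016]
tcp_rot: [0.0, 3.141, -0.0]
wrist_force: [-0.8, -0.1, -2.8]
width: 0.261
grip_force: 39.7
time: 16.2
tool_pos: [0.6356, -0.2408, 0.3014]
tcp_rot: [0.0, 3.141, -0.0]
wrist_force: [-1.2, -1.0, 1.2]
width: 0.258
grip_force: 40.0
```

```bash
python3 -m jog '[{"dx":0,"dy":0,"dz":0.7,"ax":0,"ay":0,"az":0},{"dx":0,"dy":0,"dz":0,"ax":0,"ay":0,"az":0}]'
python3 -m jog '[{"dx":0,"dy":0,"dz":-1,"ax":0,"ay":0,"az":0},{"dx":0,"dy":0,"dz":0,"ax":0,"ay":0,"az":0},{"dx":0,"dy":0,"dz":0,"ax":0,"ay":0,"az":0},{"dx":0,"dy":0,"dz":0,"ax":0,"ay":0,"az":0},{"dx":0,"dy":0,"dz":-3,"ax":0,"ay":0,"az":0},{"dx":0,"dy":0,"dz":-8,"ax":0,"ay":0,"az":0},{"dx":0,"dy":0,"dz":-16,"ax":0,"ay":0,"az":0},{"dx":0,"dy":0,"dz":-18,"ax":0,"ay":0,"az":0},{"dx":5,"dy":2,"dz":-10,"ax":0,"ay":0,"az":0},{"dx":15,"dy":-5,"dz":0,"ax":0,"ay":0,"az":0},{"dx":25,"dy":-9,"dz":0,"ax":0,"ay":0,"az":0},{"dx":30,"dy":-11,"dz":0,"ax":0,"ay":0,"az":0},{"dx":30,"dy":-11,"dz":0,"ax":0,"ay":0,"az":0},{"dx":30,"dy":-11,"dz":0,"ax":0,"ay":0,"az":0},{"dx":30,"dy":-11,"dz":10,"ax":0,"ay":0,"az":0},{"dx":20,"dy":-7,"dz":15,"ax":0,"ay":0,"az":0},{"dx":11,"dy":-3,"dz":15,"ax":0,"ay":0,"az":0},{"dx":0,"dy":0,"dz":15,"ax":0,"ay":0,"az":0},{"dx":0,"dy":0,"dz":0,"ax":0,"ay":0,"az":0}]' 0.5
python3 - <<'E'
from h import *
c=optics.read_camera('top');a=c['img'][120:240,370:470];b=optics.read_camera('side')['img'][100:220,270:370]
cv2.imwrite('pics/c4.png',cv2.resize(cv2.convertScaleAbs(np.hstack([b,a])[...,::-1],alpha=1.5),None,fx=4,fy=4,interpolation=cv2.INTER_CUBIC))
E
```

```text
time: 16.37
tool_pos: [0.6356, -0.2408, 0.3014]
tcp_rot: [0.0, 3.141, -0.0]
wrist_force: [-2.7, 1.0, 5.9]
width: 0.259
grip_force: 40.3
time: 17.95
tool_pos: [0.4372, -0.306, 0.2985]
tcp_rot: [-0.003, -3.138, -0.005]
wrist_force: [-0.2, 0.7, -0.8]
width: 0.497
grip_force: 0.0
```

View pics/c4.png

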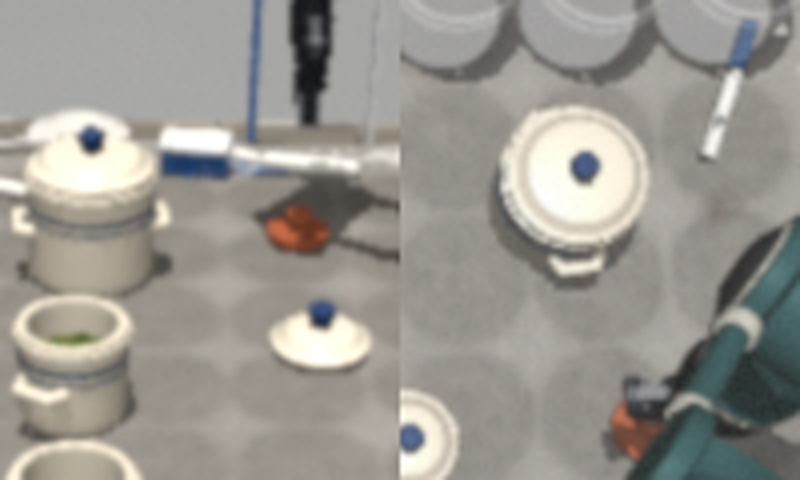

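The large lid is seated level (blue knob centred at side crop (91,137), even gap all round). I'll refine the small weight and small lid positions.

Run:
```python
from h import *
for n,bx in {'top':{'ws':(420,214,444,238),'wl':(308,208,338,240)},'side':{'ws':(334,148,356,166)}}.items():
    c=optics.read_camera(n);img=cv2.imread(f'pics/{n}0.png')
    for k,(x0,y0,x1,y1) in bx.items():
        r=img[y0:y1,x0:x1].astype(float);g=cv2.resize(r[...,2]-r[...,0],None,fx=4,fy=4,interpolation=cv2.INTER_CUBIC)
        cs=max(cv2.findContours((g>35).astype(np.uint8),cv2.RETR_EXTERNAL,cv2.CHAIN_APPROX_NONE)[0],key=len)
        p=(cs[:,0,:]+.5)/4-.5+[x0,y0];R=.03 if k=='ws' else .043
        print(n,k,p.min(0),p.max(0),circ(ray(c,p,.011)),circ(ray(c,p,.011),R), ray(c,[(p.min(0)+p.max(0))/2],.011))
s=bot.read_state();print(s['tool_pos'])
c=optics.read_camera('side');g=c['img'].max(2)
for y in(124,127,129):print(y,g[y,335:360].tolist())
print(ray(c,[[347,130]],.1255), ray(c,[[347,155]],.03))
```

```text
top ws [422.625 217.375] [440.125 234.375] (array([ 439.2, -307.8,   29.2]), np.float64(0.2)) (array([ 439.2, -307.8]), np.float64(0.8)) [[ 0.43957104 -0.30777334]]
top wl [309.875 211.125] [334.875 236.125] (array([457.6,  60.8,  42.3]), np.float64(0.2)) (array([457.6,  60.8]), np.float64(0.7)) [[0.4570989  0.06074841]]
side ws [336.375 150.625] [351.625 161.875] (array([ 440.3, -304.8,   36. ]), np.float64(3.2)) (array([ 440.2, -307.2]), np.float64(6.5)) [[ 0.44012444 -0.31248184]]
[ 0.44028417 -0.30692019  0.30250111]
124 [110, 111, 111, 112, 112, 111, 104, 78, 59, 50, 35, 26, 29, 52, 83, 104, 110, 112, 112, 111, 111, 112, 111, 112, 111]
127 [110, 112, 112, 111, 112, 112, 111, 106, 82, 52, 31, 25, 35, 67, 97, 109, 112, 112, 112, 111, 112, 112, 112, 112, 112]
129 [114, 117, 116, 116, 116, 115, 116, 110, 88, 58, 38, 31, 41, 69, 99, 109, 111, 111, 111, 111, 110, 110, 111, 112, 111]
[[ 0.43539913 -0.30078754]] [[ 0.4312358  -0.28597595]]
```

```bash
python3 -m jog '[{"dx":0,"dy":0,"dz":15,"ax":0,"ay":0,"az":0},{"dx":0,"dy":0,"dz":25,"ax":0,"ay":0,"az":0},{"dx":0,"dy":0,"dz":25,"ax":0,"ay":0,"az":0},{"dx":0,"dy":0,"dz":18,"ax":0,"ay":0,"az":0},{"dx":0,"dy":0,"dz":12,"ax":0,"ay":0,"az":0},{"dx":0,"dy":0,"dz":9,"ax":0,"ay":0,"az":0},{"dx":0,"dy":0,"dz":5,"ax":0,"ay":0,"az":0},{"dx":0,"dy":0,"dz":0,"ax":0,"ay":0,"az":0},{"dx":0,"dy":0,"dz":0,"ax":0,"ay":0,"az":0}]'
```

```text
time: 18.95
tool_pos: [0.4401, -0.3071, 0.1928]
tcp_rot: [0.0, 3.141, -0.001]
wrist_force: [-0.1, 0.6, 0.8]
width: 0.501
grip_force: 0.0
```

```bash
python3 -m jog '[{"dx":0,"dy":0,"dz":2,"ax":0,"ay":0,"az":0},{"dx":0,"dy":0,"dz":0,"ax":0,"ay":0,"az":0},{"dx":0,"dy":0,"dz":0,"ax":0,"ay":0,"az":0},{"dx":0,"dy":0,"dz":0,"ax":0,"ay":0,"az":0},{"dx":0,"dy":0,"dz":0,"ax":0,"ay":0,"az":0},{"dx":0,"dy":0,"dz":0,"ax":0,"ay":0,"az":0},{"dx":0,"dy":0,"dz":0,"ax":0,"ay":0,"az":0}]' 0 35
python3 -m jog '[{"dx":0,"dy":0,"dz":-3,"ax":0,"ay":0,"az":0},{"dx":0,"dy":0,"dz":-10,"ax":0,"ay":0,"az":0},{"dx":0,"dy":0,"dz":-18,"ax":0,"ay":0,"az":0},{"dx":0,"dy":0,"dz":-25,"ax":0,"ay":0,"az":0},{"dx":0,"dy":0,"dz":-25,"ax":0,"ay":0,"az":0},{"dx":0,"dy":0,"dz":-25,"ax":0,"ay":0,"az":0},{"dx":0,"dy":0,"dz":-25,"ax":0,"ay":0,"az":0},{"dx":0,"dy":0,"dz":-18,"ax":0,"ay":0,"az":0},{"dx":0,"dy":0,"dz":-8,"ax":0,"ay":0,"az":0},{"dx":0,"dy":0,"dz":0,"ax":0,"ay":0,"az":0}]'
```

```text
time: 19.53
tool_pos: [0.4402, -0.3072, 0.1912]
tcp_rot: [0.0, 3.14, -0.002]
wrist_force: [0.4, 0.3, 4.8]
width: 0.261
grip_force: 34.5
time: 20.37
tool_pos: [0.4399, -0.3071, 0.3496]
tcp_rot: [0.0, 3.138, -0.004]
wrist_force: [0.4, -0.1, -0.5]
width: 0.257
grip_force: 34.4
```

```bash
python3 -m jog '[{"dx":-5,"dy":7,"dz":0,"ax":0,"ay":0,"az":0},{"dx":-10,"dy":15,"dz":0,"ax":0,"ay":0,"az":0},{"dx":-16,"dy":25,"dz":0,"ax":0,"ay":0,"az":0},{"dx":-18,"dy":28,"dz":0,"ax":0,"ay":0,"az":0},{"dx":-18,"dy":28,"dz":0,"ax":0,"ay":0,"az":0},{"dx":-18,"dy":28,"dz":0,"ax":0,"ay":0,"az":0},{"dx":-18,"dy":28,"dz":0,"ax":0,"ay":0,"az":0},{"dx":-18,"dy":28,"dz":0,"ax":0,"ay":0,"az":0},{"dx":-18,"dy":28,"dz":0,"ax":0,"ay":0,"az":0},{"dx":-18,"dy":28,"dz":0,"ax":0,"ay":0,"az":0},{"dx":-18,"dy":28,"dz":0,"ax":0,"ay":0,"az":0},{"dx":-14,"dy":20,"dz":0,"ax":0,"ay":0,"az":0},{"dx":-8,"dy":12,"dz":0,"ax":0,"ay":0,"az":0},{"dx":-4,"dy":6,"dz":0,"ax":0,"ay":0,"az":0},{"dx":0,"dy":0,"dz":0,"ax":0,"ay":0,"az":0},{"dx":0,"dy":0,"dz":0,"ax":0,"ay":0,"az":0}]'
python3 - <<'E'
from h import *
c=optics.read_camera('side');s=bot.read_state();z=s['tool_pos'][2]-.191
m=masks(c['img']);p=max(blobs(m['red'],(270,130,312,180)),key=len)[:,0,:]
print(s['tool_pos'],p.min(0),p.max(0),circ(ray(c,p,z+.009),.03))
t=optics.read_camera('top')['img'][120:230,290:390];a=c['img'][110:220,240:340]
cv2.imwrite('pics/c5.png',cv2.resize(cv2.convertScaleAbs(np.hstack([a,t])[...,::-1],alpha=1.5),None,fx=4,fy=4,interpolation=cv2.INTER_CUBIC))
E
```

```text
time: 21.7
tool_pos: [0.64, 0.0018, 0.3459]
tcp_rot: [0.0, -3.139, 0.001]
wrist_force: [-0.6, 0.8, -1.4]
width: 0.258
grip_force: 34.5
[0.63986622 0.00132016 0.34627529] [279 154] [297 163] (array([638.6,   6.6]), np.float64(2.4))
```

View pics/c5.png

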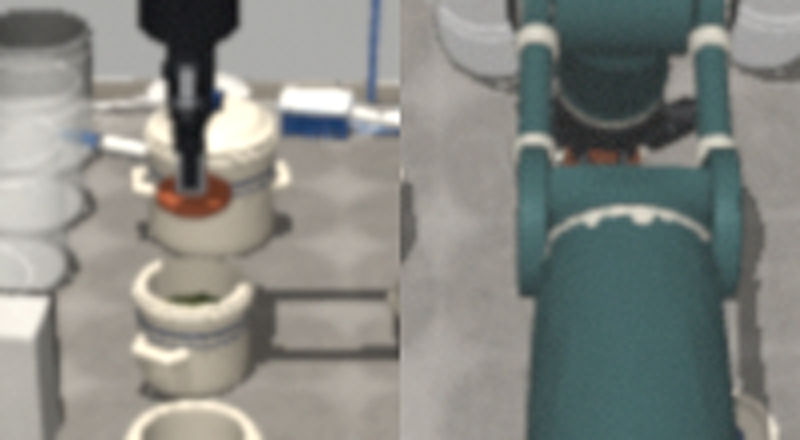

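The weight (crop column 193) is over the mouth centre (193). Lowering.

```bash
python3 -m jog '[{"dx":-0.5,"dy":0.5,"dz":8,"ax":0,"ay":0,"az":0},{"dx":0,"dy":0,"dz":16,"ax":0,"ay":0,"az":0},{"dx":0,"dy":0,"dz":18,"ax":0,"ay":0,"az":0},{"dx":0,"dy":0,"dz":15,"ax":0,"ay":0,"az":0},{"dx":0,"dy":0,"dz":12,"ax":0,"ay":0,"az":0},{"dx":0,"dy":0,"dz":10,"ax":0,"ay":0,"az":0},{"dx":0,"dy":0,"dz":6,"ax":0,"ay":0,"az":0},{"dx":0,"dy":0,"dz":3,"ax":0,"ay":0,"az":0},{"dx":0,"dy":0,"dz":0,"ax":0,"ay":0,"az":0},{"dx":0,"dy":0,"dz":0,"ax":0,"ay":0,"az":0}]'
```

```text
time: 22.63
tool_pos: [0.6414, 0.0027, 0.2597]
tcp_rot: [0.0, 3.141, -0.0]
wrist_force: [0.2, 0.9, -0.5]
width: 0.26
grip_force: 34.5
```

```bash
python3 -m jog '[{"dx":0,"dy":0,"dz":1.5,"ax":0,"ay":0,"az":0},{"dx":0,"dy":0,"dz":1.5,"ax":0,"ay":0,"az":0},{"dx":0,"dy":0,"dz":0,"ax":0,"ay":0,"az":0}]'
```

```text
time: 22.88
tool_pos: [0.6412, 0.0028, 0.2564]
tcp_rot: [0.0, 3.141, -0.0]
wrist_force: [-0.3, 0.1, -1.0]
width: 0.26
grip_force: 34.5
```

```bash
python3 -m jog '[{"dx":0,"dy":0,"dz":1.5,"ax":0,"ay":0,"az":0},{"dx":0,"dy":0,"dz":1.5,"ax":0,"ay":0,"az":0},{"dx":0,"dy":0,"dz":1,"ax":0,"ay":0,"az":0},{"dx":0,"dy":0,"dz":0,"ax":0,"ay":0,"az":0}]'
python3 -m jog '[{"dx":0,"dy":0,"dz":1,"ax":0,"ay":0,"az":0},{"dx":0,"dy":0,"dz":0.7,"ax":0,"ay":0,"az":0},{"dx":0,"dy":0,"dz":0,"ax":0,"ay":0,"az":0}]'
```

```text
time: 23.22
tool_pos: [0.6409, 0.0028, 0.2517]
tcp_rot: [-0.0, -3.141, -0.0]
wrist_force: [-0.6, 0.8, -1.1]
width: 0.26
grip_force: 34.5
time: 23.47
tool_pos: [0.6411, 0.0027, 0.2503]
tcp_rot: [-0.0, -3.141, 0.0]
wrist_force: [-0.0, -0.4, -1.0]
width: 0.261
grip_force: 34.5
```

```bash
python3 -m jog '[{"dx":0,"dy":0,"dz":0.8,"ax":0,"ay":0,"az":0},{"dx":0,"dy":0,"dz":0,"ax":0,"ay":0,"az":0}]'
python3 -m jog '[{"dx":0,"dy":0,"dz":0.7,"ax":0,"ay":0,"az":0},{"dx":0,"dy":0,"dz":0,"ax":0,"ay":0,"az":0}]'
```

```text
time: 23.63
tool_pos: [0.6411, 0.0027, 0.2502]
tcp_rot: [0.0, 3.142, 0.0]
wrist_force: [-1.9, -0.7, 2.2]
width: 0.262
grip_force: 34.8
time: 23.8
tool_pos: [0.6411, 0.0027, 0.2502]
tcp_rot: [0.0, 3.141, -0.0]
wrist_force: [-4.0, 0.1, 7.0]
width: 0.255
grip_force: 35.2
```

```bash
python3 -m jog '[{"dx":0,"dy":0,"dz":-1,"ax":0,"ay":0,"az":0},{"dx":0,"dy":0,"dz":0,"ax":0,"ay":0,"az":0},{"dx":0,"dy":0,"dz":0,"ax":0,"ay":0,"az":0},{"dx":0,"dy":0,"dz":0,"ax":0,"ay":0,"az":0},{"dx":0,"dy":0,"dz":-3,"ax":0,"ay":0,"az":0},{"dx":0,"dy":0,"dz":-8,"ax":0,"ay":0,"az":0},{"dx":0,"dy":0,"dz":-16,"ax":0,"ay":0,"az":0},{"dx":0,"dy":0,"dz":-22,"ax":0,"ay":0,"az":0},{"dx":0,"dy":0,"dz":-22,"ax":0,"ay":0,"az":0},{"dx":0,"dy":0,"dz":-14,"ax":0,"ay":0,"az":0},{"dx":0,"dy":0,"dz":0,"ax":0,"ay":0,"az":0}]' 0.38
python3 -m jog '[{"dx":6,"dy":-3,"dz":0,"ax":0,"ay":0,"az":0},{"dx":14,"dy":-7,"dz":0,"ax":0,"ay":0,"az":0},{"dx":22,"dy":-11,"dz":0,"ax":0,"ay":0,"az":0},{"dx":28,"dy":-14,"dz":0,"ax":0,"ay":0,"az":0},{"dx":30,"dy":-15,"dz":0,"ax":0,"ay":0,"az":0},{"dx":30,"dy":-15,"dz":0,"ax":0,"ay":0,"az":0},{"dx":30,"dy":-15,"dz":0,"ax":0,"ay":0,"az":0},{"dx":26,"dy":-13.5,"dz":0,"ax":0,"ay":0,"az":0},{"dx":16,"dy":-8.5,"dz":0,"ax":0,"ay":0,"az":0},{"dx":7.5,"dy":-4,"dz":0,"ax":0,"ay":0,"az":0},{"dx":0,"dy":0,"dz":0,"ax":0,"ay":0,"az":0},{"dx":0,"dy":0,"dz":0,"ax":0,"ay":0,"az":0}]' 0.5
python3 - <<'E'
from h import *
c=optics.read_camera('side');a=c['img'][110:220,260:370]
t=optics.read_camera('top')['img'][140:250,310:420]
cv2.imwrite('pics/c6.png',cv2.resize(cv2.convertScaleAbs(np.hstack([a,t])[...,::-1],alpha=1.5),None,fx=3.6,fy=3.6,interpolation=cv2.INTER_CUBIC))
E
```

```text
time: 24.72
tool_pos: [0.6427, 0.0027, 0.34]
tcp_rot: [0.0, 3.133, -0.0]
wrist_force: [1.2, 0.5, 1.5]
width: 0.375
grip_force: 0.0
time: 25.72
tool_pos: [0.4314, -0.1032, 0.3342]
tcp_rot: [-0.002, -3.141, -0.001]
wrist_force: [0.5, 0.1, 0.3]
width: 0.498
grip_force: 0.0
```

View pics/c6.png

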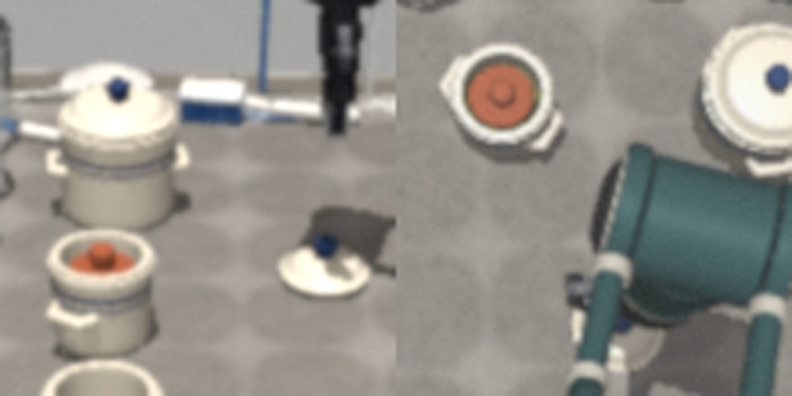

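The small weight lies flat and centred in its mouth (top crop (500,93)). Now the small lid.

```bash
python3 -m jog '[{"dx":0,"dy":0,"dz":15,"ax":0,"ay":0,"az":0},{"dx":0,"dy":0,"dz":26,"ax":0,"ay":0,"az":0},{"dx":0,"dy":0,"dz":26,"ax":0,"ay":0,"az":0},{"dx":0,"dy":0,"dz":22,"ax":0,"ay":0,"az":0},{"dx":0,"dy":0,"dz":16,"ax":0,"ay":0,"az":0},{"dx":0,"dy":0,"dz":12,"ax":0,"ay":0,"az":0},{"dx":0,"dy":0,"dz":8,"ax":0,"ay":0,"az":0},{"dx":0,"dy":0,"dz":5,"ax":0,"ay":0,"az":0},{"dx":0,"dy":0,"dz":0,"ax":0,"ay":0,"az":0},{"dx":0,"dy":0,"dz":0,"ax":0,"ay":0,"az":0}]'
```

```text
time: 26.65
tool_pos: [0.4322, -0.1031, 0.2051]
tcp_rot: [-0.001, 3.141, -0.0]
wrist_force: [0.2, -1.0, -0.3]
width: 0.499
grip_force: 0.0
```

```bash
python3 -m jog '[{"dx":0,"dy":0,"dz":0,"ax":0,"ay":0,"az":0},{"dx":0,"dy":0,"dz":0,"ax":0,"ay":0,"az":0},{"dx":0,"dy":0,"dz":0,"ax":0,"ay":0,"az":0},{"dx":0,"dy":0,"dz":0,"ax":0,"ay":0,"az":0},{"dx":0,"dy":0,"dz":0,"ax":0,"ay":0,"az":0},{"dx":0,"dy":0,"dz":0,"ax":0,"ay":0,"az":0}]' 0 40
```

```text
time: 27.15
tool_pos: [0.4322, -0.1034, 0.206]
tcp_rot: [0.001, 3.139, -0.001]
wrist_force: [-1.5, 0.0, 6.2]
width: 0.252
grip_force: 39.2
```

```bash
python3 -m jog '[{"dx":0,"dy":0,"dz":-3,"ax":0,"ay":0,"az":0},{"dx":0,"dy":0,"dz":-10,"ax":0,"ay":0,"az":0},{"dx":0,"dy":0,"dz":-18,"ax":0,"ay":0,"az":0},{"dx":0,"dy":0,"dz":-25,"ax":0,"ay":0,"az":0},{"dx":0,"dy":0,"dz":-25,"ax":0,"ay":0,"az":0},{"dx":0,"dy":0,"dz":-25,"ax":0,"ay":0,"az":0},{"dx":0,"dy":0,"dz":-20,"ax":0,"ay":0,"az":0},{"dx":0,"dy":0,"dz":-14,"ax":0,"ay":0,"az":0},{"dx":0,"dy":0,"dz":-6,"ax":0,"ay":0,"az":0},{"dx":0,"dy":0,"dz":0,"ax":0,"ay":0,"az":0}]'
python3 -m jog '[{"dx":-6,"dy":3,"dz":0,"ax":0,"ay":0,"az":0},{"dx":-14,"dy":7,"dz":0,"ax":0,"ay":0,"az":0},{"dx":-22,"dy":11,"dz":0,"ax":0,"ay":0,"az":0},{"dx":-28,"dy":14,"dz":0,"ax":0,"ay":0,"az":0},{"dx":-30,"dy":15,"dz":0,"ax":0,"ay":0,"az":0},{"dx":-30,"dy":15,"dz":0,"ax":0,"ay":0,"az":0},{"dx":-30,"dy":15,"dz":0,"ax":0,"ay":0,"az":0},{"dx":-26,"dy":13.5,"dz":0,"ax":0,"ay":0,"az":0},{"dx":-16,"dy":8.5,"dz":0,"ax":0,"ay":0,"az":0},{"dx":-7.5,"dy":4,"dz":0,"ax":0,"ay":0,"az":0},{"dx":0,"dy":0,"dz":0,"ax":0,"ay":0,"az":0},{"dx":0,"dy":0,"dz":0,"ax":0,"ay":0,"az":0}]'
python3 - <<'E'
from h import *
c=optics.read_camera('side');a=c['img'][110:220,230:340]
cv2.imwrite('pics/c7.png',cv2.resize(cv2.convertScaleAbs(a[...,::-1],alpha=1.5),None,fx=5,fy=5,interpolation=cv2.INTER_CUBIC))
E
```

```text
time: 27.98
tool_pos: [0.4319, -0.1034, 0.3528]
tcp_rot: [0.0, 3.138, -0.002]
wrist_force: [0.2, -0.1, -1.4]
width: 0.261
grip_force: 39.3
time: 28.98
tool_pos: [0.6404, 0.0028, 0.349]
tcp_rot: [0.0, -3.138, 0.0]
wrist_force: [-0.4, -0.3, -1.5]
width: 0.255
grip_force: 39.3
```

View pics/c7.png

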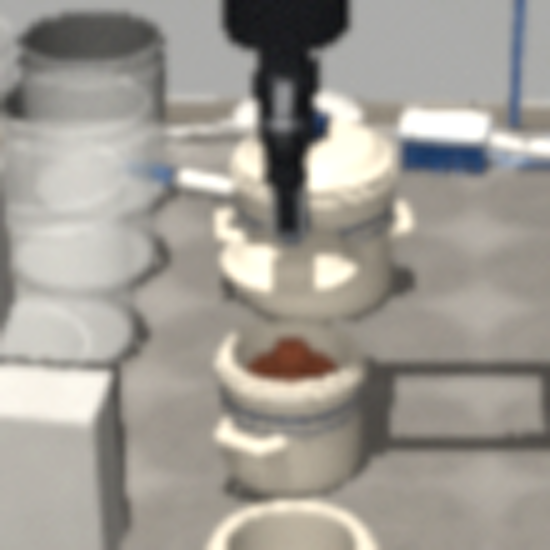

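The lid is level, centred at crop column ~290 against the mouth's ~291. Lowering.

```bash
python3 -m jog '[{"dx":0.7,"dy":0,"dz":8,"ax":0,"ay":0,"az":0},{"dx":0,"dy":0,"dz":14,"ax":0,"ay":0,"az":0},{"dx":0,"dy":0,"dz":12,"ax":0,"ay":0,"az":0},{"dx":0,"dy":0,"dz":10,"ax":0,"ay":0,"az":0},{"dx":0,"dy":0,"dz":6,"ax":0,"ay":0,"az":0},{"dx":0,"dy":0,"dz":4,"ax":0,"ay":0,"az":0},{"dx":0,"dy":0,"dz":2,"ax":0,"ay":0,"az":0},{"dx":0,"dy":0,"dz":0,"ax":0,"ay":0,"az":0},{"dx":0,"dy":0,"dz":0,"ax":0,"ay":0,"az":0}]'
python3 -m jog '[{"dx":0,"dy":0,"dz":1.5,"ax":0,"ay":0,"az":0},{"dx":0,"dy":0,"dz":1.5,"ax":0,"ay":0,"az":0},{"dx":0,"dy":0,"dz":0,"ax":0,"ay":0,"az":0}]'
```

```text
time: 29.78
tool_pos: [0.6407, 0.0028, 0.2952]
tcp_rot: [0.0, 3.141, -0.0]
wrist_force: [-0.5, -0.9, -1.3]
width: 0.253
grip_force: 39.3
time: 30.03
tool_pos: [0.6404, 0.0028, 0.292]
tcp_rot: [0.0, 3.141, -0.0]
wrist_force: [1.3, -0.0, -1.1]
width: 0.256
grip_force: 39.3
```

```bash
python3 -m jog '[{"dx":0,"dy":0,"dz":1.5,"ax":0,"ay":0,"az":0},{"dx":0,"dy":0,"dz":1.5,"ax":0,"ay":0,"az":0},{"dx":0,"dy":0,"dz":0,"ax":0,"ay":0,"az":0}]'
python3 -m jog '[{"dx":0,"dy":0,"dz":1.2,"ax":0,"ay":0,"az":0},{"dx":0,"dy":0,"dz":1.2,"ax":0,"ay":0,"az":0},{"dx":0,"dy":0,"dz":1,"ax":0,"ay":0,"az":0},{"dx":0,"dy":0,"dz":0,"ax":0,"ay":0,"az":0}]'
```

```text
time: 30.28
tool_pos: [0.6402, 0.0027, 0.2885]
tcp_rot: [-0.0, -3.141, 0.0]
wrist_force: [0.3, 0.6, -2.1]
width: 0.256
grip_force: 39.3
time: 30.62
tool_pos: [0.6402, 0.0027, 0.2851]
tcp_rot: [-0.0, -3.141, -0.0]
wrist_force: [0.3, -0.4, -1.7]
width: 0.255
grip_force: 39.3
```

```bash
python3 -m jog '[{"dx":0,"dy":0,"dz":1,"ax":0,"ay":0,"az":0},{"dx":0,"dy":0,"dz":0,"ax":0,"ay":0,"az":0}]'
python3 -m jog '[{"dx":0,"dy":0,"dz":0.7,"ax":0,"ay":0,"az":0},{"dx":0,"dy":0,"dz":0,"ax":0,"ay":0,"az":0}]'
```

```text
time: 30.78
tool_pos: [0.6403, 0.0028, 0.2843]
tcp_rot: [-0.0, -3.141, 0.0]
wrist_force: [-1.1, 0.2, -1.8]
width: 0.256
grip_force: 39.3
time: 30.95
tool_pos: [0.6404, 0.0028, 0.2841]
tcp_rot: [0.0, 3.142, 0.0]
wrist_force: [-0.9, 0.5, 0.6]
width: 0.26
grip_force: 39.5
```

Contact is at the expected seated height. I'll press lightly, release and withdraw.

```bash
python3 -m jog '[{"dx":0,"dy":0,"dz":0.8,"ax":0,"ay":0,"az":0},{"dx":0,"dy":0,"dz":0,"ax":0,"ay":0,"az":0}]'
python3 -m jog '[{"dx":0,"dy":0,"dz":-1,"ax":0,"ay":0,"az":0},{"dx":0,"dy":0,"dz":0,"ax":0,"ay":0,"az":0},{"dx":0,"dy":0,"dz":0,"ax":0,"ay":0,"az":0},{"dx":0,"dy":0,"dz":0,"ax":0,"ay":0,"az":0},{"dx":0,"dy":0,"dz":-3,"ax":0,"ay":0,"az":0},{"dx":0,"dy":0,"dz":-8,"ax":0,"ay":0,"az":0},{"dx":0,"dy":0,"dz":-16,"ax":0,"ay":0,"az":0},{"dx":0,"dy":0,"dz":-20,"ax":0,"ay":0,"az":0},{"dx":0,"dy":0,"dz":-20,"ax":0,"ay":0,"az":0},{"dx":15,"dy":0,"dz":-10,"ax":0,"ay":0,"az":0},{"dx":25,"dy":0,"dz":0,"ax":0,"ay":0,"az":0},{"dx":30,"dy":0,"dz":0,"ax":0,"ay":0,"az":0},{"dx":30,"dy":0,"dz":0,"ax":0,"ay":0,"az":0},{"dx":30,"dy":0,"dz":0,"ax":0,"ay":0,"az":0},{"dx":30,"dy":0,"dz":0,"ax":0,"ay":0,"az":0},{"dx":20,"dy":0,"dz":0,"ax":0,"ay":0,"az":0},{"dx":0,"dy":0,"dz":0,"ax":0,"ay":0,"az":0},{"dx":0,"dy":0,"dz":0,"ax":0,"ay":0,"az":0}]' 0.5
python3 - <<'E'
from h import *
a=optics.read_camera('side')['img'][100:310,230:430]
t=optics.read_camera('top')['img'][90:300,200:450]
r=lambda i:cv2.resize(i,None,fx=1.77,fy=1.77,interpolation=cv2.INTER_CUBIC)
cv2.imwrite('pics/c8.png',cv2.convertScaleAbs(np.hstack([r(a),r(t)])[...,::-1],alpha=1.5))
E
```

```text
time: 31.12
tool_pos: [0.6404, 0.0028, 0.2841]
tcp_rot: [0.0, 3.141, -0.0]
wrist_force: [-3.4, 0.7, 5.4]
width: 0.26
grip_force: 39.9
time: 32.62
tool_pos: [0.4598, 0.0028, 0.3619]
tcp_rot: [0.0, 3.139, -0.0]
wrist_force: [-0.7, 0.3, -0.7]
width: 0.501
grip_force: 0.0
```

View pics/c8.png

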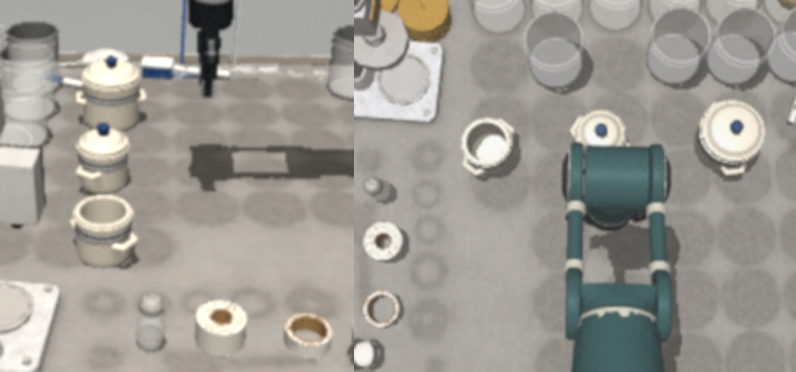

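Both packed crocks are closed with level lids (side crop knobs at (111,62) and (103,129)). The empty crock is open and empty, and the mill and labels have not moved. Handing in.

```bash
python3 -c "
from workcell import bot;print(bot.finish_job())"
```

```text
the job is handed in; nothing more can be done
None
```

Job handed in at about 33 s: both packed crocks have their weights lying flat and their own lids seated level, the empty crock is still open and empty, and the salt mill and labels were not disturbed.

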